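# Feed a bearing ball into the dish and present it to the inspection camera

## Robot

A 7-joint arm with a two-finger parallel gripper is mounted at the origin on the work surface. World frame = base frame: x ahead of the robot, y to its left, z up, the work surface at z = 0. Lengths are in m, angles in rad, forces in N, time in s.
With the tool pointing down it reaches from about 0.4 to 0.85 m from the base axis. Payload 4.5 kg.
Tool frame: the origin (TCP) lies between the finger pads; the fingertips stand 14 mm ahead of it and the grasp point (between the pads) lies 5 mm behind it (arm.tip_reach is the distance from the TCP to the fingertips, in m); z points along the fingers, y is the line along which they close (so a half turn about z gives the same grasp; the last joint's range is limited). The gripper opens to 85 mm and grips with 20 to 120 N. Pads are 22 mm wide; open, the fingers measure 114 mm over their backs; the gripper's body (76 mm by 85 mm) begins 54 mm behind the grasp point. The pads swing forward as they close: fully open they stand 13 mm farther back than shut.
Start: joints at [-1.278, 0.689, -0.195, 1.565, 0.157, 0.902, -0.215], TCP at [0.16, 0.604, 0.245] pointing down, gripper open.
Joint ranges: [-3.01, 3.01], [-0.46, 2.08], [-1.47, 1.51], [0.13, 2.56], [-1, 4.14], [0.04, 2.09], [-2.66, 2.66]. Speed limits (rad/s): [2.57, 2.57, 3.14, 3.14, 3.14, 3.14, 3.14].

## Interface

Orientations are given as a rotation vector (axis times angle).
In Python, from bench import arm gives the robot as it stands.
- The arm moves only by the shell command python3 -m jog 'ROWS' [OPENING] [FORCE]. ROWS is JSON, a list of rows, each an object with "delta_pos": the shift along the tool's x, y, z in mm, a list of three; "delta_rot": the turn, a rotation vector about the tool's x, y, z in rad, a list of three. A call has 1 to 8 rows; each row is the pose to reach, as a shift and turn from the pose commanded when the call began, along the tool's axes at that moment; what a row does not reach only later rows make up. A row lasts 1/12 s, in which the tool goes at most 41.7 mm and 7.16 degrees, less where a joint would pass 70% of its speed; a pose out of reach is approached as far as the arm can. A call with a gripper value outside its range is refused whole. OPENING is the gripper's target within -1 to 1 (shut at 1, half-way at 0, fully open at -1), set as the call begins (- or left out, the last holds). The fingers move at their own pace and stop on an object; FORCE is the grip in N (left out, the last holds). Time passes only in rows, so rows that repeat a pose let the fingers close. It gives the time, the measured TCP pose, the force, the opening and the grip force at its end, in the units of the state.
- arm.get_obs(): the state, without advancing time (a new reading comes with each control period).
- arm.grab_frame(name): name is "side" or "top" or "wrist"; returns the picture (480x640x3 uint8, red, green, blue); there is no depth.
- arm.camera_model(name): a dict with "vfov" (degrees; the focal length in pixels is half the picture's height over the tangent of half this angle, whatever the lens; pixels are square), "cx", "cy" (the principal point, pixels), "k1" (the pictures are not rectified: a ray, as slopes to the right and down, at radius r is drawn at 1 + k1 r^2 times it, then the intrinsics apply), "position" and "rotation" of the camera in the world; the wrist camera has in their place "mount" (4x4, takes a point from camera to tool coordinates, whose origin is the TCP and whose axes are the flange's). Camera axes: x right, y down, z forward; pixel columns grow to the right and rows downward; lengths in m; the calibration is good to about 2 mm. A picture is of the moment at which its call begins: read the wrist's pose just before it. camera_model takes no time and is no camera call.
- arm.hand_in(): hands the job in; it is judged then, once.
Trained networks look in the newest picture that a camera, given by its name, has taken for a name from the list of things; names that differ only in an ending like _2 or _b are one class to them, and where a whole thing is asked for, a point or a joint stands for the part that bears it (a point fixed in the world has none). Each returns a list of dicts, best first, with "p" (0 to 1); they miss things now and then, are a little off and sometimes report something else, mostly with a low value. They report only what shows in the picture. A call takes as long as a camera call. They do not tell look-alikes from the thing itself.
- arm.cut_out(camera, label): "mask" (480x640 bool, what is visible of it) and "extent" ([left, top, right, bottom] in pixels, round what is visible of it).
- arm.landmark_of(camera, label): "point" ([column, row] in pixels: a listed point, or the origin of a listed thing).
The state is a dict: "time": time; "joint_positions": joint angles; "joint_velocities": joint speeds; "effort": joint torques, N m; "tool_pos": TCP position; "eef_rot": TCP orientation; "contact_force": force on the tool from outside, world axes, zero at the start; "torque": the same for the moment, N m; "finger_gap": finger opening in m; "grasp_force": force on a finger pad.
Only numpy, scipy, OpenCV 4.12 (cv2) and the standard library are available. Lean on these libraries where they do the work, as an engineer would, in place of code of your own. Each camera call takes 0.05 s, during which the arm holds its last target. There are 200 camera calls.

## Task

Press the red pedal of the ball feeder down to its stop so that the steel ball rolls down the chute into the aluminium dish; never touch the ball itself. When the ball has come to rest, lift the dish by its black handle and, keeping it level and the ball in the middle all the way, carry it over the green ring and turn it a quarter turn so that its yellow tab points at the camera lens. Finish while still holding the dish there: still, level, centred over the ring with its underside about 10 cm above the bench, the ball at rest in the middle, and leave everything else on the bench alone.

Things in the scene. Friction and masses are not known exactly. Their poses are not given: they have to be found in the camera images.
- feeder: green bench ball feeder, fixed, about 250 x 175 mm, 115 mm high. Origin on the bench under the gate; its +y is the way the ball rolls down the 14 degree aluminium chute (open lip 70 mm along +y from the origin, 38 mm up, side walls 16 mm higher), -x is the pedal side. The chute starts 100 mm behind the origin along -y (100 mm high there) and ends about 5 to 11 mm short of the dish rim
- pedal (a joint): angle of the pedal rocker, rad: 0 = up (spring rest), 0.35 = down at its stop. The gate has let the ball go by about 0.27. Pressed on the pad it takes about 2.5 N at the start and 8 N at the stop; the spring lifts it again. Its hinge lies along the feeder's y axis, 100 mm beyond the pad's centre (feeder +x) and 14 mm below the pad's top
- pedal_pad (a point): centre of the top face of the red pad, 50 x 50 mm, level and 115 mm above the bench when up; it goes down about 35 mm to the stop and tilts by 0.35 rad. Its x axis points along the rocker, from the pad to the hinge
- dish: round aluminium dish, outside diameter 150 mm, rim 28 mm high, about 0.26 to 0.38 kg, stands loose on the bench at the lip of the chute. Inside it slopes 9 degrees down to the middle, so a ball comes to rest there within about 4 s. Origin: centre of the underside; +x towards the yellow tab, y along the handle bar, z up. At the start +x points away from the chute (roughly along feeder +y)
- dish_grip (a point): middle of the black handle grip, 16 mm wide (dish x) x 70 mm long (dish y) x 16 mm high, 97 mm above the dish's underside, on the arch straight over the dish's centre; rigid with the dish. The arch's two steel legs stand 72 mm either side along dish y
- dish_center (a point): centre of the dish's inner floor, 10 mm above its underside
- dish_tab (a point): top of the yellow tab on the rim, 83 mm from the dish's axis along dish +x; the tab reaches 92 mm out
- ball: loose dark steel ball of 24 mm diameter, 56 g, waiting behind the orange gate in the chute; its axes mean nothing
- ball_center (a point): centre of the ball; 12 mm above the dish's inner floor centre when it rests in the middle (about 22 mm above the dish's underside)
- viewer: inspection station, fixed: black rubber mat 200 x 200 x 3 mm with a green ring (about 166 mm across) and cross, and a camera on a post at its +x side. Origin on the bench at the ring's centre, +x towards the camera, z up. The camera's body is 145 mm high, its lens front 134 mm from the ring's centre, nothing else stands over the mat
- ring_center (a point): centre of the green ring, on the mat, 3 mm above the bench
- lens (a point): middle of the camera's lens, 134 mm along viewer +x from the ring's centre, 120 mm above the bench
- sleeve: bystander: dark steel taper sleeve, 32 mm diameter, 80 mm tall, upright; origin under it
- bearing: bystander: steel bearing ring, 52 mm diameter, 16 mm high; origin under it
- wrench: bystander: steel spanner lying flat along its x axis; origin at its middle
- oil: bystander: oil bottle, 52 mm diameter, 130 mm tall; origin under it
- offcut: bystander: square steel tube offcut, 70 x 30 x 30 mm; origin under it
- socket: bystander: dark steel socket, 28 mm diameter, 40 mm tall; origin under it
Things that resemble listed ones, but are neither listed nor needed, are in the scene too. There is more than one size of the dish; the one meant has the size given above.

How it is judged:
By the outcome, as a careful person would: the job done as asked, in the order asked, and still so for the second after the job is handed in, while the arm keeps its last pose, push and grip.
It also fails if it takes over 64 s, if anything falls off the work surface, if the arm or the gripper's body presses on something with over 40 N, if the wrist force passes 120 N, or if a joint passes its speed limit or range.

## Working session

There is one attempt and no reset: what is moved stays moved. The work goes in short steps, Python scripts to look and compute and a shell command to move; the robot and the scene stay as the last step left them, time stands still between calls to the robot, and variables do not carry over. Pictures are saved under pics/ and viewed, at most 10 in all, crops included, and the job is handed in when it is done.

```bash
mkdir -p pics; ls
cat > h.py <<'E'
import numpy as np, cv2
from scipy.spatial.transform import Rotation as R
from bench import arm
def cam(n, obs=None):
    m=arm.camera_model(n); f=240/np.tan(np.radians(m['vfov'])/2)
    if 'mount' in m:
        o=obs or arm.get_obs(); T=np.eye(4); T[:3,:3]=R.from_rotvec(o['eef_rot']).as_matrix(); T[:3,3]=o['tool_pos']
        T=T@np.array(m['mount'])
        return m,f,T[:3,:3],T[:3,3]
    r=np.array(m['rotation'])
    if r.shape!=(3,3): r=R.from_rotvec(r).as_matrix()
    return m,f,r,np.array(m['position'])
def ray(n,px,obs=None):
    m,f,Rm,p=cam(n,obs); d=np.array([(px[0]-m['cx'])/f,(px[1]-m['cy'])/f]); s=d.copy()
    for _ in range(20): s=d/(1+m['k1']*(s@s))
    return p,Rm@np.array([s[0],s[1],1])
def onz(n,px,z,obs=None):
    p,v=ray(n,px,obs); return p+v*(z-p[2])/v[2]
def proj(n,P,obs=None):
    m,f,Rm,p=cam(n,obs); c=Rm.T@(np.array(P)-p); s=c[:2]/c[2]; s=s*(1+m['k1']*(s@s)); return s*f+[m['cx'],m['cy']]
def tri(a,pa,b,pb):
    p,u=ray(a,pa);q,v=ray(b,pb)
    t=np.linalg.lstsq(np.c_[u,-v],q-p,rcond=None)[0]; A=p+u*t[0];B=q+v*t[1]
    return (A+B)/2,np.linalg.norm(A-B)
def save(n,name):
    im=arm.grab_frame(n); cv2.imwrite('pics/'+name,im[:,:,::-1]); return im
E
python3 - <<'E'
from h import *
np.set_printoptions(precision=3,suppress=True)
print(arm.get_obs())
a=save('top','t0.png');b=save('side','s0.png')
for n in('top','side'):
  m,f,r,p=cam(n);print(n,p,f,m['k1'],r.tolist())
  for l in 'pedal_pad dish dish_grip dish_center dish_tab ball_center ring_center lens feeder viewer'.split():
    print(n,l,[(round(d['p'],2),np.round(d['point']).tolist()) for d in arm.landmark_of(n,l)])
E
```

```text
pics
{'time': 0.0, 'joint_positions': array([-1.278,  0.69 , -0.195,  1.566,  0.157,  0.902, -0.215]), 'joint_velocities': array([ 0.001,  0.001, -0.001, -0.   , -0.001, -0.   , -0.001]), 'effort': array([ -0.   , -53.961,  -1.266, -15.854,   0.009,   0.01 ,  -0.   ]), 'tool_pos': array([0.16 , 0.604, 0.244]), 'eef_rot': array([-0.405, -3.115,  0.003]), 'contact_force': array([ 0.298, -0.777, -0.084]), 'torque': array([-0.075,  0.024, -0.028]), 'grasp_force': 0.0, 'finger_gap': 0.08538475658435445}
top [ 0.35  -0.002  1.349] 485.7073953343896 -0.11001482558857541 [[0.007751457837685752, -0.9908281204492551, 0.1349057101400355], [-0.9998613610459219, -0.005691559671641662, 0.0156481575880648], [-0.014736810672168796, -0.13500830298726385, -0.9907348709597902]]
top pedal_pad [(0.58, [426.0, 259.0])]
top dish [(0.95, [364.0, 203.0]), (0.88, [366.0, 276.0]), (0.69, [276.0, 322.0])]
top dish_grip [(0.9, [366.0, 278.0]), (0.75, [277.0, 320.0]), (0.59, [365.0, 195.0])]
top dish_center [(0.91, [362.0, 202.0]), (0.75, [364.0, 277.0]), (0.71, [490.0, 257.0]), (0.58, [275.0, 321.0])]
top dish_t
[... 571 characters left out ...]
 [356.0, 308.0])]
side dish [(0.87, [197.0, 293.0]), (0.61, [371.0, 250.0]), (0.58, [369.0, 286.0]), (0.56, [298.0, 326.0]), (0.42, [418.0, 295.0]), (0.2, [241.0, 235.0])]
side dish_grip [(0.8, [194.0, 268.0]), (0.58, [293.0, 296.0]), (0.51, [365.0, 455.0])]
side dish_center [(0.82, [298.0, 320.0]), (0.82, [199.0, 288.0]), (0.57, [368.0, 283.0])]
side dish_tab [(0.87, [273.0, 307.0]), (0.83, [341.0, 263.0])]
side ball_center [(0.64, [419.0, 295.0]), (0.42, [156.0, 226.0])]
side ring_center [(0.98, [239.0, 235.0]), (0.15, [275.0, 180.0])]
side lens [(0.96, [278.0, 182.0]), (0.63, [419.0, 296.0]), (0.15, [241.0, 234.0])]
side feeder [(0.73, [411.0, 319.0])]
side viewer [(0.74, [240.0, 234.0])]
```

View pics/t0.png

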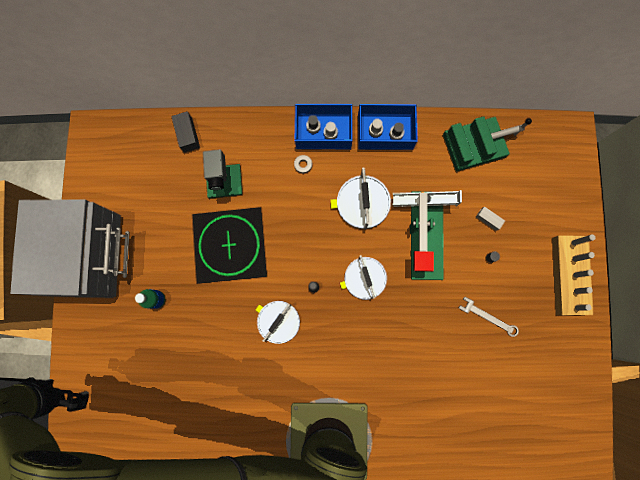

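View pics/s0.png

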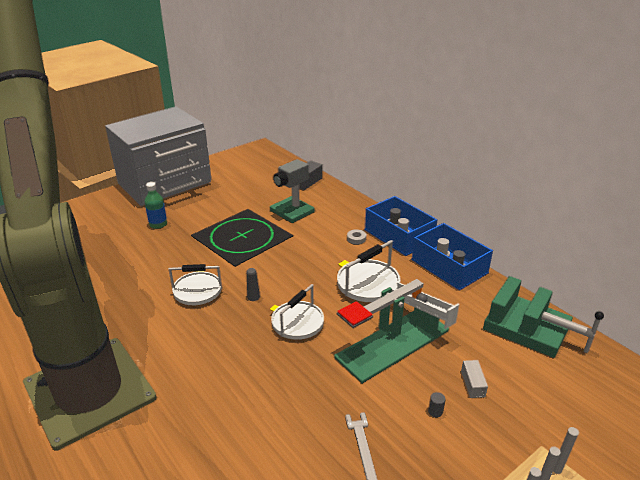

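Run:
```python
from h import *
np.set_printoptions(precision=3,suppress=True)
print('pad',onz('top',(426,259),.115),onz('side',(356,308),.115))
for n,t,s in [('A',(366,276),0),('B',(364,203),0),('C',(276,322),0)]: print(n,onz('top',t,0))
for s in [(197,293),(371,250),(369,286),(298,326)]: print(s,onz('side',s,0))
print('ring',onz('top',(225,245),.003),onz('side',(239,235),.003))
print('lens',onz('top',(214,188),.12),onz('side',(278,182),.12), 'ball',onz('top',(423,196),.08),onz('side',(419,295),.08))
print('feeder',onz('top',(415,203),0),onz('side',(411,319),0))
```

```text
pad [ 0.484 -0.249  0.115] [ 0.489 -0.233  0.115]
A [ 0.448 -0.104  0.   ]
B [ 0.655 -0.099  0.   ]
C [0.319 0.145 0.   ]
(197, 293) [0.317 0.14  0.   ]
(371, 250) [0.763 0.016 0.   ]
(369, 286) [ 0.657 -0.093  0.   ]
(298, 326) [ 0.439 -0.101  0.   ]
ring [0.532 0.293 0.003] [0.526 0.289 0.003]
lens [0.667 0.302 0.12 ] [0.663 0.29  0.12 ] ball [ 0.657 -0.252  0.08 ] [ 0.65  -0.255  0.08 ]
feeder [ 0.656 -0.244  0.   ] [ 0.651 -0.24   0.   ]
```

Candidates in the top picture for the dish are (364,203) large at the chute lip, (366,277) small, and (277,322) small. I choose the one at (364,203). The pedal is the only red pad, at (425,261). The ring is at (228,244), with the lens at about (214,188). I'll check the choice in a close crop.

```bash
cat >> h.py <<'E'
def to(pos,yaw,obs=None):
    """delta (mm, rotvec) in present tool axes to tool-down pose, tool y at heading yaw (deg)"""
    o=obs or arm.get_obs(); R0=R.from_rotvec(o['eef_rot']); y=np.array([np.cos(np.radians(yaw)),np.sin(np.radians(yaw)),0]); z=np.array([0,0,-1.])
    R1=R.from_matrix(np.c_[np.cross(y,z),y,z])
    return np.round(R0.inv().apply(np.array(pos)-o['tool_pos'])*1e3,1), np.round((R0.inv()*R1).as_rotvec(),3)
E
python3 - <<'E'
from h import *
np.set_printoptions(precision=3,suppress=True)
im=cv2.imread('pics/t0.png'); cv2.imwrite('pics/crop.png',cv2.resize(im[150:300,320:480],None,fx=4,fy=4,interpolation=cv2.INTER_CUBIC))
for d in arm.cut_out('top','dish'):
  c=max(cv2.findContours(d['mask'].astype('uint8'),0,1)[0],key=cv2.contourArea); e=cv2.minEnclosingCircle(c)
  p=onz('top',e[0],.028); q=onz('top',(e[0][0]+e[1],e[0][1]),.028); print(d['p'],e,p,np.linalg.norm(p-q)*2,d['extent'])
print(to((.47,.28,.28),90)); print(to((.5,-.19,.3),90))
E
```

```text
0.85 ((362.1842041015625, 277.5789489746094), 23.094892501831055) [ 0.441 -0.091  0.028] 0.12585809346349514 [341.7, 258.4, 386.8, 297.0]
0.71 ((360.21954345703125, 199.3160400390625), 30.443378448486328) [ 0.659 -0.086  0.028] 0.1697165671840333 [331.2, 166.9, 390.2, 227.3]
(array([-382.7, -234.1,  -34.7]), array([ 0.   ,  0.   , -0.259]))
(array([-532. , -680.7,  -54.7]), array([ 0.   ,  0.   , -0.259]))
```

View pics/crop.png

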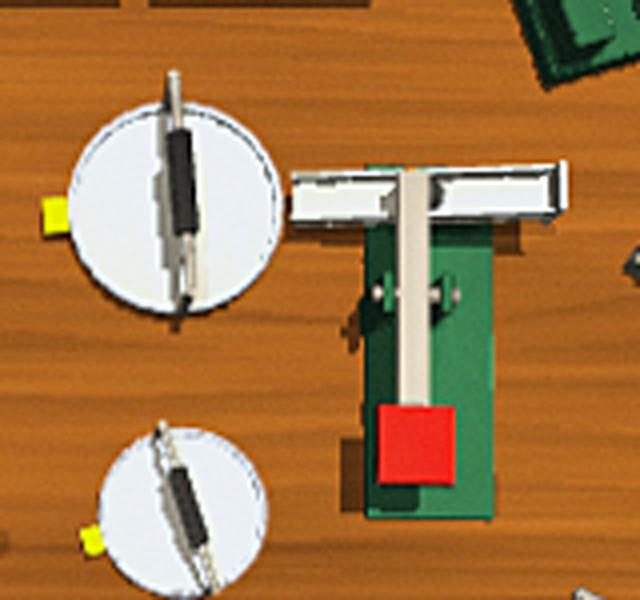

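The crop shows the large dish (centre about (364,202), tab at about (334,204)) directly at the chute lip. The red pad is at about (424,261). The small dishes are out.

```bash
python3 -m jog '[{"delta_pos":[-15,-9,-3],"delta_rot":[0,0,-0.02]},{"delta_pos":[-45,-27,-6],"delta_rot":[0,0,-0.05]},{"delta_pos":[-75,-45,-10],"delta_rot":[0,0,-0.08]},{"delta_pos":[-105,-64,-15],"delta_rot":[0,0,-0.12]},{"delta_pos":[-135,-82,-20],"delta_rot":[0,0,-0.16]},{"delta_pos":[-165,-100,-25],"delta_rot":[0,0,-0.2]},{"delta_pos":[-195,-119,-30],"delta_rot":[0,0,-0.24]},{"delta_pos":[-225,-138,-35],"delta_rot":[0,0,-0.259]}]' 1 30
python3 - <<'E'
from h import *
print(to((.47,.24,.28),90)); print(to((.5,-.19,.3),90)); print(arm.get_obs()['joint_positions'])
E
```

```text
time: 1.82
tool_pos: [0.3432, 0.4119, 0.2807]
eef_rot: [-0.003, 3.141, 0.001]
contact_force: [0.5, 0.6, -0.0]
finger_gap: 0.0002
grasp_force: 0.0
(array([-126.5, -172.2,    0.7]), array([0.   , 0.   , 0.002]))
(array([-155.5, -602.3,  -19.5]), array([0.   , 0.   , 0.002]))
[-0.76677137  0.535531   -0.31160896  1.78646128  0.20958016  0.85155318
  0.3968218 ]
```

```bash
python3 -m jog '[{"delta_pos":[-15,-20,0],"delta_rot":[0,0,0]},{"delta_pos":[-35,-46,0],"delta_rot":[0,0,0]},{"delta_pos":[-55,-76,0],"delta_rot":[0,0,0]},{"delta_pos":[-75,-108,0],"delta_rot":[0,0,0]},{"delta_pos":[-95,-140,-3],"delta_rot":[0,0,0]},{"delta_pos":[-112,-173,-6],"delta_rot":[0,0,0]},{"delta_pos":[-125,-208,-9],"delta_rot":[0,0,0]},{"delta_pos":[-134,-243,-12],"delta_rot":[0,0,0]}]' && python3 -m jog '[{"delta_pos":[-5,-36,-2],"delta_rot":[0,0,0]},{"delta_pos":[-9,-73,-4],"delta_rot":[0,0,0]},{"delta_pos":[-12,-110,-6],"delta_rot":[0,0,0]},{"delta_pos":[-15,-147,-8],"delta_rot":[0,0,0]},{"delta_pos":[-17,-184,-8],"delta_rot":[0,0,0]},{"delta_pos":[-19,-220,-8],"delta_rot":[0,0,0]},{"delta_pos":[-20,-255,-8],"delta_rot":[0,0,0]},{"delta_pos":[-21,-285,-8],"delta_rot":[0,0,0]}]' && python3 -m jog '[{"delta_pos":[0,-30,0],"delta_rot":[0,0,0]},{"delta_pos":[0,-50,0],"delta_rot":[0,0,0]},{"delta_pos":[0,-65,0],"delta_rot":[0,0,0]},{"delta_pos":[0,-72,0],"delta_rot":[0,0,0]},{"delta_pos":[0,-72,0],"delta_rot":[0,0,0]}]'
python3 - <<'E'
from h import *
np.set_printoptions(precision=3,suppress=True)
o=arm.get_obs(); print(o['tool_pos'],o['eef_rot'],o['joint_positions'])
save('wrist','w1.png')
for l,z in [('pedal_pad',.115),('dish_grip',.097),('dish_center',.01),('dish_tab',.028),('ball_center',.09)]:
  for d in arm.landmark_of('wrist',l): print(l,round(d['p'],2),d['point'],onz('wrist',d['point'],z,o))
E
```

```text
time: 2.48
tool_pos: [0.4776, 0.1684, 0.2925]
eef_rot: [0.001, 3.14, 0.001]
contact_force: [1.1, -0.0, -0.7]
finger_gap: 0.0001
grasp_force: 0.0
time: 3.15
tool_pos: [0.497, -0.1177, 0.3004]
eef_rot: [0.003, 3.141, -0.001]
contact_force: [0.5, -0.2, -0.3]
finger_gap: 0.0
grasp_force: 0.0
time: 3.57
tool_pos: [0.497, -0.1886, 0.3002]
eef_rot: [-0.005, -3.142, 0.001]
contact_force: [-0.3, 0.3, 0.4]
finger_gap: -0.0005
grasp_force: 0.0
[ 0.497 -0.189  0.3  ] [-0.005 -3.142  0.001] [ 0.479  0.507 -0.32   1.772  0.198  0.895  1.639]
pedal_pad 0.56 [254.2, 201.3] [ 0.479 -0.239  0.115]
dish_grip 0.78 [418.3, 151.8] [ 0.44  -0.1    0.097]
dish_center 0.9 [399.7, 145.5] [ 0.438 -0.098  0.01 ]
dish_center 0.59 [390.5, 329.7] [ 0.657 -0.096  0.01 ]
dish_tab 0.91 [463.9, 130.0] [ 0.422 -0.038  0.028]
dish_tab 0.67 [467.4, 328.8] [ 0.646 -0.009  0.028]
ball_center 0.59 [248.0, 353.9] [ 0.64  -0.257  0.09 ]
```

View pics/w1.png

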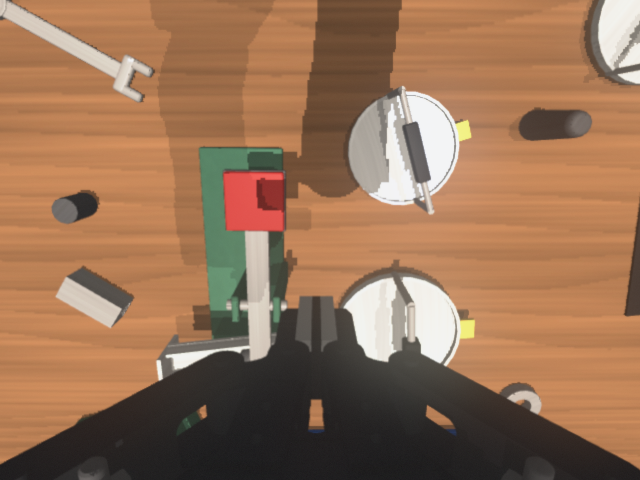

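The wrist view shows the red pad at (255,201), which places it at (0.479,-0.240). The dish is at (400,325) with its tab at (467,329), matching the top view. I'll go over the pad with the fingers shut.

```bash
python3 -m jog '[{"delta_pos":[5,-15,20],"delta_rot":[0,0,0]},{"delta_pos":[12,-36,45],"delta_rot":[0,0,0]},{"delta_pos":[18,-51,75],"delta_rot":[0,0,0]},{"delta_pos":[18,-51,105],"delta_rot":[0,0,0]},{"delta_pos":[18,-51,130],"delta_rot":[0,0,0]},{"delta_pos":[18,-51,148],"delta_rot":[0,0,0]},{"delta_pos":[18,-51,160],"delta_rot":[0,0,0]},{"delta_pos":[18,-51,162],"delta_rot":[0,0,0]}]' && python3 -m jog '[{"delta_pos":[0,0,4],"delta_rot":[0,0,0]},{"delta_pos":[0,0,9],"delta_rot":[0,0,0]},{"delta_pos":[0,0,14],"delta_rot":[0,0,0]},{"delta_pos":[0,0,19],"delta_rot":[0,0,0]},{"delta_pos":[0,0,24],"delta_rot":[0,0,0]},{"delta_pos":[0,0,28],"delta_rot":[0,0,0]},{"delta_pos":[0,0,30],"delta_rot":[0,0,0]},{"delta_pos":[0,0,30],"delta_rot":[0,0,0]}]'
python3 - <<'E'
from h import *
np.set_printoptions(precision=3,suppress=True)
o=arm.get_obs(); print(o['tool_pos'],o['contact_force'],o['torque'])
E
```

```text
time: 4.53
tool_pos: [0.4783, -0.2364, 0.1362]
eef_rot: [0.003, -3.138, -0.003]
contact_force: [0.9, -0.3, 0.2]
finger_gap: 0.0001
grasp_force: 0.0
time: 5.2
tool_pos: [0.4795, -0.2377, 0.1081]
eef_rot: [-0.001, 3.141, 0.0]
contact_force: [-0.5, 0.4, 5.3]
finger_gap: 0.0
grasp_force: 2.8
[ 0.479 -0.238  0.108] [-0.473  0.391  5.262] [ 0.193  0.245 -0.019]
```

```bash
python3 -m jog '[{"delta_pos":[0,0,4],"delta_rot":[0,0,0]},{"delta_pos":[0,0,7],"delta_rot":[0,0,0]},{"delta_pos":[0,0,9],"delta_rot":[0,0,0]},{"delta_pos":[0,0,10],"delta_rot":[0,0,0]}]' && python3 -m jog '[{"delta_pos":[0,0,1],"delta_rot":[0,0,0]},{"delta_pos":[0,0,2],"delta_rot":[0,0,0]},{"delta_pos":[0,0,2],"delta_rot":[0,0,0]}]'
```

```text
time: 5.53
tool_pos: [0.4805, -0.2377, 0.0987]
eef_rot: [-0.001, 3.139, -0.0]
contact_force: [-0.2, 1.5, 8.1]
finger_gap: 0.0002
grasp_force: 3.7
time: 5.78
tool_pos: [0.4809, -0.2377, 0.0969]
eef_rot: [-0.001, 3.138, -0.001]
contact_force: [-0.6, 1.6, 7.4]
finger_gap: 0.0001
grasp_force: 3.8
```

```bash
python3 -m jog '[{"delta_pos":[0,0,1],"delta_rot":[0,0,0]},{"delta_pos":[0,0,2],"delta_rot":[0,0,0]},{"delta_pos":[0,0,2],"delta_rot":[0,0,0]}]' && python3 -m jog '[{"delta_pos":[0,0,1],"delta_rot":[0,0,0]},{"delta_pos":[0,0,2],"delta_rot":[0,0,0]},{"delta_pos":[0,0,2],"delta_rot":[0,0,0]}]'
```

```text
time: 6.03
tool_pos: [0.4811, -0.2377, 0.0959]
eef_rot: [-0.001, 3.138, -0.001]
contact_force: [-2.2, 2.5, 17.5]
finger_gap: 0.0
grasp_force: 8.5
time: 6.28
tool_pos: [0.4812, -0.2377, 0.0952]
eef_rot: [-0.001, 3.137, -0.002]
contact_force: [-4.8, 2.5, 30.4]
finger_gap: -0.0003
grasp_force: 14.6
```

The pedal is on its stop: the force jumped to 30 N. I'll ease off slightly and hold while the ball rolls, then release.

```bash
python3 -m jog '[{"delta_pos":[0,0,-2],"delta_rot":[0,0,0]},{"delta_pos":[0,0,-2],"delta_rot":[0,0,0]},{"delta_pos":[0,0,-2],"delta_rot":[0,0,0]},{"delta_pos":[0,0,-2],"delta_rot":[0,0,0]},{"delta_pos":[0,0,-2],"delta_rot":[0,0,0]},{"delta_pos":[0,0,-2],"delta_rot":[0,0,0]},{"delta_pos":[0,0,-2],"delta_rot":[0,0,0]},{"delta_pos":[0,0,-2],"delta_rot":[0,0,0]}]'
python3 - <<'E'
from h import *
for n in('side','top'):
  im=save(n,n+'1.png')
  for d in arm.landmark_of(n,'ball_center'): print(n,d['p'],d['point'],onz(n,d['point'],.022))
  c=im[170:350,320:480] if n=='side' else im[150:300,320:480]
  cv2.imwrite(f'pics/c_{n}.png',cv2.resize(c[:,:,::-1],None,fx=4,fy=4 if n=='top' else 3.3,interpolation=cv2.INTER_CUBIC))
E
```

```text
time: 6.95
tool_pos: [0.481, -0.2377, 0.096]
eef_rot: [-0.001, 3.137, -0.001]
contact_force: [-1.5, 1.8, 16.3]
finger_gap: 0.0001
grasp_force: 8.1
top 0.5 [363.0, 199.5] [ 0.66019624 -0.09463719  0.022     ]
```

View pics/c_side.png

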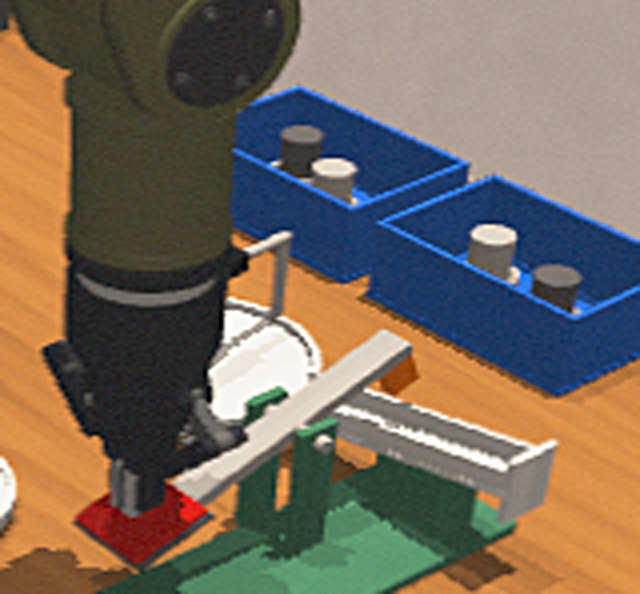

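The gate (orange) is raised and the chute is empty, so the ball has rolled through. I'll release the pedal and look at the dish from close by.

```bash
python3 -m jog '[{"delta_pos":[0,0,-8],"delta_rot":[0,0,0]},{"delta_pos":[0,0,-20],"delta_rot":[0,0,0]},{"delta_pos":[0,0,-40],"delta_rot":[0,0,0]},{"delta_pos":[0,0,-70],"delta_rot":[0,0,0]},{"delta_pos":[0,0,-105],"delta_rot":[0,0,0]},{"delta_pos":[-10,8,-140],"delta_rot":[0,0,0]},{"delta_pos":[-30,20,-175],"delta_rot":[0,0,0]},{"delta_pos":[-55,35,-200],"delta_rot":[0,0,0]}]' && python3 -m jog '[{"delta_pos":[-25,15,-4],"delta_rot":[0,0,0]},{"delta_pos":[-50,30,-4],"delta_rot":[0,0,0]},{"delta_pos":[-75,47,-4],"delta_rot":[0,0,0]},{"delta_pos":[-100,64,-4],"delta_rot":[0,0,0]},{"delta_pos":[-125,80,-4],"delta_rot":[0,0,0]},{"delta_pos":[-145,94,-4],"delta_rot":[0,0,0]},{"delta_pos":[-158,102,-4],"delta_rot":[0,0,0]},{"delta_pos":[-160,103,-4],"delta_rot":[0,0,0]}]'  && python3 -m jog '[{"delta_pos":[0,0,0],"delta_rot":[0,0,0]},{"delta_pos":[0,0,0],"delta_rot":[0,0,0]}]'
python3 - <<'E'
from h import *
np.set_printoptions(precision=3,suppress=True)
o=arm.get_obs(); print(o['tool_pos'],o['eef_rot'],o['joint_positions'])
save('wrist','w2.png')
for l,z in [('dish_grip',.097),('dish_center',.01),('dish_tab',.028),('ball_center',.022)]:
  for d in arm.landmark_of('wrist',l): print(l,round(d['p'],2),d['point'],onz('wrist',d['point'],z,o))
E
```

```text
time: 7.82
tool_pos: [0.5342, -0.2045, 0.2974]
eef_rot: [0.006, 3.139, -0.003]
contact_force: [1.5, -0.9, -0.1]
finger_gap: -0.0001
grasp_force: 0.0
time: 8.48
tool_pos: [0.6965, -0.0961, 0.2971]
eef_rot: [-0.007, 3.14, 0.004]
contact_force: [0.6, 0.6, 0.2]
finger_gap: 0.0003
grasp_force: 0.0
time: 8.65
tool_pos: [0.6935, -0.101, 0.2978]
eef_rot: [-0.001, -3.14, 0.002]
contact_force: [0.1, -0.2, -0.7]
finger_gap: -0.0001
grasp_force: 0.0
[ 0.693 -0.101  0.298] [-0.001 -3.14   0.002] [ 0.211  0.762 -0.286  1.231  0.214  1.179  1.488]
dish_grip 0.81 [324.7, 172.1] [ 0.653 -0.093  0.097]
dish_center 0.92 [321.4, 167.0] [ 0.656 -0.094  0.01 ]
dish_tab 0.82 [400.6, 159.6] [ 0.647 -0.013  0.028]
dish_tab 0.69 [320.6, 167.3] [ 0.655 -0.095  0.028]
ball_center 0.74 [323.2, 172.1] [ 0.66  -0.093  0.022]
ball_center 0.54 [322.3, 165.3] [ 0.653 -0.094  0.022]
```

View pics/w2.png

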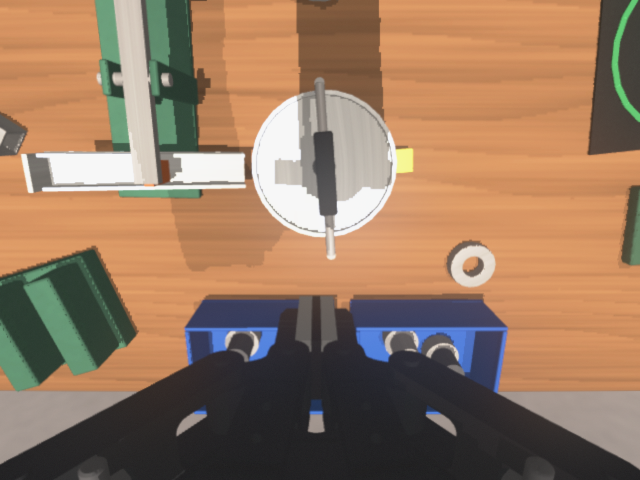

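The wrist view shows the dish at (324,164), the handle from (323,133) to (328,213), the tab at (404,160) and an empty chute. The ball must be under the handle, so I'll compute the grasp and verify the ball from the side.

Run:
```python
from h import *
np.set_printoptions(precision=4,suppress=True)
o=arm.get_obs()
im=cv2.imread('pics/w2.png'); g=im[120:225,305:345].max(2)<60
ys,xs=np.nonzero(g); 
c=cv2.findContours(g.astype('uint8'),0,1)[0]; c=max(c,key=cv2.contourArea); r=cv2.minAreaRect(c); print(r)
p=cv2.boxPoints(r)+[305,120]; W=np.array([onz('wrist',q,.100,o)[:2] for q in p]); print(W,W.mean(0))
e=[W[i]-W[(i+1)%4] for i in range(2)]; print([np.linalg.norm(v) for v in e],[np.degrees(np.arctan2(v[1],v[0])) for v in e])
tab=onz('wrist',(404,160),.028,o); cen=onz('wrist',(324,164),.028,o); print(tab,cen)
for n in('side','top'):
  im=save(n,n+'2.png')
  for d in arm.landmark_of(n,'ball_center'): print(n,d['p'],d['point'],onz(n,d['point'],.022))
im=cv2.imread('pics/side2.png');cv2.imwrite('pics/c2.png',cv2.resize(im[220:320,310:440],None,fx=5,fy=5,interpolation=cv2.INTER_CUBIC))
```

```text
Traceback (most recent call last):
ValueError: max() iterable argument is empty
```

Run:
```python
from h import *
np.set_printoptions(precision=4,suppress=True)
o=arm.get_obs()
im=cv2.imread('pics/w2.png'); v=im[120:225,305:345].max(2); print(v.min(),np.percentile(v,[5,15,20,30]))
g=v<v.min()+45
c=cv2.findContours(g.astype('uint8'),0,1)[0]; c=max(c,key=cv2.contourArea); r=cv2.minAreaRect(c); print(r)
p=cv2.boxPoints(r)+[305,120]; W=np.array([onz('wrist',q,.100,o)[:2] for q in p]); print(W,W.mean(0))
e=[W[i]-W[(i+1)%4] for i in range(2)]; print([np.linalg.norm(v) for v in e],[np.degrees(np.arctan2(v[1],v[0])) for v in e])
tab=onz('wrist',(404,160),.028,o); cen=onz('wrist',(324,164),.028,o); print(tab,cen)
for n in('side','top'):
  im=save(n,n+'2.png')
  for d in arm.landmark_of(n,'ball_center'): print(n,d['p'],d['point'],onz(n,d['point'],.022))
im=cv2.imread('pics/side2.png');cv2.imwrite('pics/c2.png',cv2.resize(im[220:320,310:440],None,fx=5,fy=5,interpolation=cv2.INTER_CUBIC))
```

```text
60 [67. 76. 81. 90.]
((18.795249938964844, 52.70022964477539), (83.28658294677734, 21.21405792236328), 87.27368927001953)
[[ 0.62   -0.1038]
 [ 0.6192 -0.0863]
 [ 0.6892 -0.0819]
 [ 0.6901 -0.1005]] [ 0.6546 -0.0931]
[np.float64(0.01752246187613526), np.float64(0.07010892682966412)] [np.float64(-87.39790811919394), np.float64(-176.47404081345334)]
[ 0.6479 -0.0092  0.028 ] [ 0.6519 -0.0915  0.028 ]
side 0.59 [365.8, 277.8] [ 0.6526 -0.0851  0.022 ]
top 0.57 [364.3, 199.1] [ 0.6614 -0.0983  0.022 ]
```

View pics/c2.png

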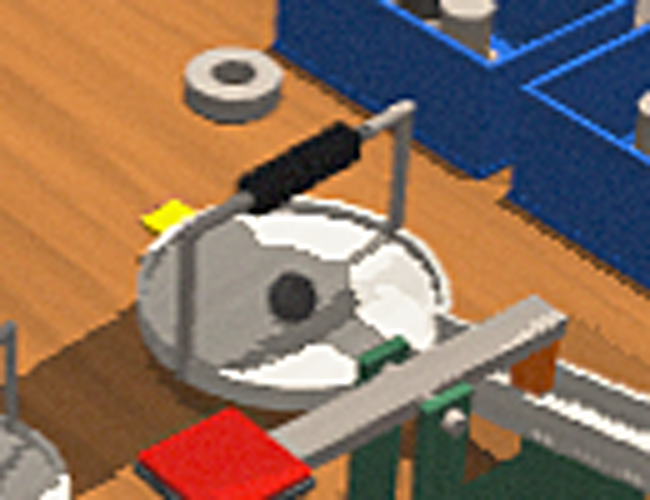

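The side crop shows the ball at rest in the middle of the dish. The handle is 70 x 17.5 mm, centred at (0.6546,-0.0931), with closing heading 93.5°. I'll descend with the gripper open.

```bash
python3 - <<'E'
from h import *
print(to((.6546,-.0931,.150),93.5),to((.6546,-.0931,.092),93.5))
E
python3 -m jog '[{"delta_pos":[6,2,10],"delta_rot":[0,0,-0.01]},{"delta_pos":[16,4,30],"delta_rot":[0,0,-0.02]},{"delta_pos":[26,6,55],"delta_rot":[0,0,-0.04]},{"delta_pos":[34,8,80],"delta_rot":[0,0,-0.055]},{"delta_pos":[39,8,105],"delta_rot":[0,0,-0.06]},{"delta_pos":[39,8,125],"delta_rot":[0,0,-0.06]},{"delta_pos":[39,8,140],"delta_rot":[0,0,-0.06]},{"delta_pos":[39,8,145],"delta_rot":[0,0,-0.06]}]' -1 60
python3 -m jog '[{"delta_pos":[0,0,0],"delta_rot":[0,0,0]},{"delta_pos":[0,0,0],"delta_rot":[0,0,0]}]'
python3 - <<'E'
from h import *
np.set_printoptions(precision=4,suppress=True)
print(to((.6546,-.0931,.092),93.5)); o=arm.get_obs()
im=save('wrist','w3.png')
for d in arm.landmark_of('wrist','dish_grip')[:2]: print(d['p'],d['point'],onz('wrist',d['point'],.1,o))
print(proj('wrist',(.6546,-.0931,.097),o))
E
```

```text
(array([ 39.5,   6.9, 148.4]), array([-0.   ,  0.   , -0.061])) (array([ 39.5,   6.9, 206.4]), array([-0.   ,  0.   , -0.061]))
time: 9.77
tool_pos: [0.6535, -0.0917, 0.1507]
eef_rot: [0.095, -3.136, -0.001]
contact_force: [-0.3, 0.7, -0.2]
finger_gap: 0.0858
grasp_force: 0.0
time: 9.93
tool_pos: [0.6558, -0.0917, 0.1539]
eef_rot: [-0.094, 3.139, 0.0]
contact_force: [0.3, -0.5, -0.1]
finger_gap: 0.0856
grasp_force: 0.0
(array([ 1.4, -1.4, 61.9]), array([ 0.   ,  0.001, -0.001]))
0.73 [312.6, 276.0] [ 0.6538 -0.0926  0.1   ]
[311.5681 275.2199]
```

View pics/w3.png

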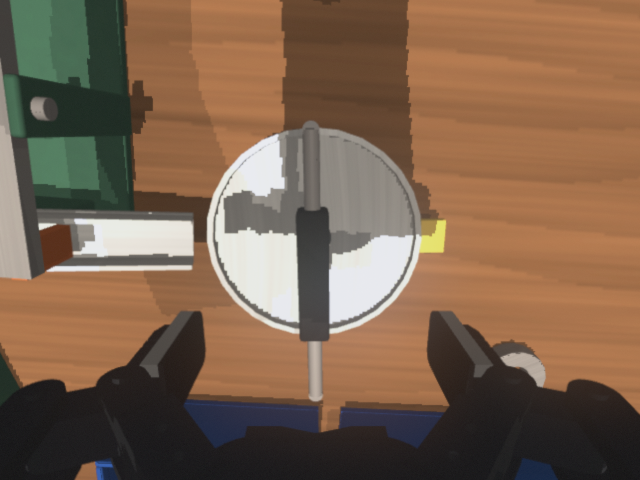

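The handle at (313,275) sits between the open fingers and is aligned with them. I'll descend and close.

```bash
python3 -m jog '[{"delta_pos":[0,0,8],"delta_rot":[0,0,0]},{"delta_pos":[1,-1,18],"delta_rot":[0,0,0]},{"delta_pos":[1,-1,30],"delta_rot":[0,0,0]},{"delta_pos":[1,-1,42],"delta_rot":[0,0,0]},{"delta_pos":[1,-1,52],"delta_rot":[0,0,0]},{"delta_pos":[1,-1,59],"delta_rot":[0,0,0]},{"delta_pos":[1,-1,62],"delta_rot":[0,0,0]},{"delta_pos":[1,-1,62],"delta_rot":[0,0,0]}]' && python3 -m jog '[{"delta_pos":[0,0,0],"delta_rot":[0,0,0]},{"delta_pos":[0,0,0],"delta_rot":[0,0,0]},{"delta_pos":[0,0,0],"delta_rot":[0,0,0]},{"delta_pos":[0,0,0],"delta_rot":[0,0,0]},{"delta_pos":[0,0,0],"delta_rot":[0,0,0]},{"delta_pos":[0,0,0],"delta_rot":[0,0,0]},{"delta_pos":[0,0,0],"delta_rot":[0,0,0]},{"delta_pos":[0,0,0],"delta_rot":[0,0,0]}]' 1 60
```

```text
time: 10.7
tool_pos: [0.6537, -0.0926, 0.09]
eef_rot: [0.095, -3.138, -0.0]
contact_force: [-0.3, 0.4, -0.4]
finger_gap: 0.0856
grasp_force: 0.0
time: 11.37
tool_pos: [0.6544, -0.093, 0.0916]
eef_rot: [-0.094, 3.14, -0.0]
contact_force: [-0.2, -0.1, 3.4]
finger_gap: 0.0152
grasp_force: 59.0
```

```bash
python3 -m jog '[{"delta_pos":[0,0,-1],"delta_rot":[0,0,0]},{"delta_pos":[0,0,-3],"delta_rot":[0,0,0]},{"delta_pos":[0,0,-6],"delta_rot":[0,0,0]},{"delta_pos":[0,0,-10],"delta_rot":[0,0,0]},{"delta_pos":[0,0,-15],"delta_rot":[0,0,0]},{"delta_pos":[0,0,-21],"delta_rot":[0,0,0]},{"delta_pos":[0,0,-28],"delta_rot":[0,0,0]},{"delta_pos":[0,0,-35],"delta_rot":[0,0,0]}]' && python3 -m jog '[{"delta_pos":[0,0,-7],"delta_rot":[0,0,0]},{"delta_pos":[0,0,-15],"delta_rot":[0,0,0]},{"delta_pos":[0,0,-23],"delta_rot":[0,0,0]},{"delta_pos":[0,0,-31],"delta_rot":[0,0,0]},{"delta_pos":[0,0,-39],"delta_rot":[0,0,0]},{"delta_pos":[0,0,-46],"delta_rot":[0,0,0]},{"delta_pos":[0,0,-53],"delta_rot":[0,0,0]},{"delta_pos":[0,0,-58],"delta_rot":[0,0,0]}]' && python3 -m jog '[{"delta_pos":[0,0,-4],"delta_rot":[0,0,0]},{"delta_pos":[0,0,-6],"delta_rot":[0,0,0]},{"delta_pos":[0,0,-7],"delta_rot":[0,0,0]},{"delta_pos":[0,0,-7],"delta_rot":[0,0,0]},{"delta_pos":[0,0,-7],"delta_rot":[0,0,0]},{"delta_pos":[0,0,-7],"delta_rot":[0,0,0]}]'
python3 - <<'E'
from h import *
np.set_printoptions(precision=4,suppress=True)
o=arm.get_obs(); print(o['torque'],o['eef_rot'],o['joint_positions'])
for n in('top','side'):
  save(n,n+'3.png')
  for l,z in [('ring_center',.003),('lens',.12),('dish_grip',.199),('dish_tab',.13),('dish_center',.112),('ball_center',.124)]:
    for d in arm.landmark_of(n,l)[:2]: print(n,l,round(d['p'],2),np.round(d['point']),onz(n,d['point'],z))
im=cv2.imread('pics/side3.png');cv2.imwrite('pics/c3.png',cv2.resize(im[120:340,190:450],None,fx=2.6,fy=2.6,interpolation=cv2.INTER_CUBIC))
E
```

```text
time: 12.03
tool_pos: [0.6544, -0.0927, 0.1271]
eef_rot: [-0.095, 3.14, 0.0]
contact_force: [-0.2, -0.1, -4.6]
finger_gap: 0.0149
grasp_force: 58.5
time: 12.7
tool_pos: [0.6545, -0.0928, 0.1853]
eef_rot: [-0.095, 3.139, -0.0]
contact_force: [-0.7, -0.2, -3.6]
finger_gap: 0.0151
grasp_force: 58.5
time: 13.2
tool_pos: [0.654, -0.0928, 0.1908]
eef_rot: [0.095, -3.139, -0.0]
contact_force: [0.4, -0.0, -3.8]
finger_gap: 0.015
grasp_force: 58.5
[ 0.0081 -0.053  -0.0147] [ 0.0946 -3.1393 -0.0002] [ 0.2204  0.8072 -0.2873  1.4972  0.2693  0.8771  1.4751]
top ring_center 0.98 [230. 246.] [0.5305 0.2796 0.003 ]
top lens 0.62 [218. 186.] [0.6733 0.2904 0.12  ]
top dish_grip 0.91 [276. 322.] [0.3225 0.1223 0.199 ]
top dish_grip 0.86 [372. 186.] [ 0.6537 -0.1041  0.199 ]
top dish_tab 0.95 [340. 284.] [ 0.419  -0.0296  0.13  ]
top dish_tab 0.9 [257. 309.] [0.3545 0.1786 0.13  ]
top dish_center 0.93 [366. 281.] [ 0.4275 -0.0939  0.112 ]
top dish_center 0.93 [276. 323.] [0.3199 0.133  0.112 ]
top ball_center 0.3 [332. 195.] [ 0.6489 -0.0064  0.124 ]
top ball_center 0.16 [158. 298.] [0.377  0.4356 0.124 ]
side ring_center 0.76 [237. 236.] [0.5199 0.2884 0.003 ]
side ring_center 0.71 [343. 232.] [0.7587 0.1257 0.003 ]
side lens 0.74 [278. 181.] [0.6641 0.294  0.12  ]
side dish_grip 0.74 [294. 300.] [ 0.3502 -0.2199  0.199 ]
side dish_grip 0.66 [368. 213.] [ 0.6565 -0.0786  0.199 ]
side dish_tab 0.79 [343. 231.] [ 0.6326 -0.0195  0.13  ]
side dish_tab 0.75 [199. 271.] [0.2936 0.0527 0.13  ]
side dish_center 0.78 [199. 288.] [0.2729 0.0204 0.112 ]
side dish_center 0.71 [296. 320.] [ 0.376  -0.1834  0.112 ]
side ball_center 0.6 [370. 245.] [ 0.6505 -0.0959  0.124 ]
side ball_center 0.35 [278. 180.] [0.6644 0.2937 0.124 ]
```

View pics/c3.png

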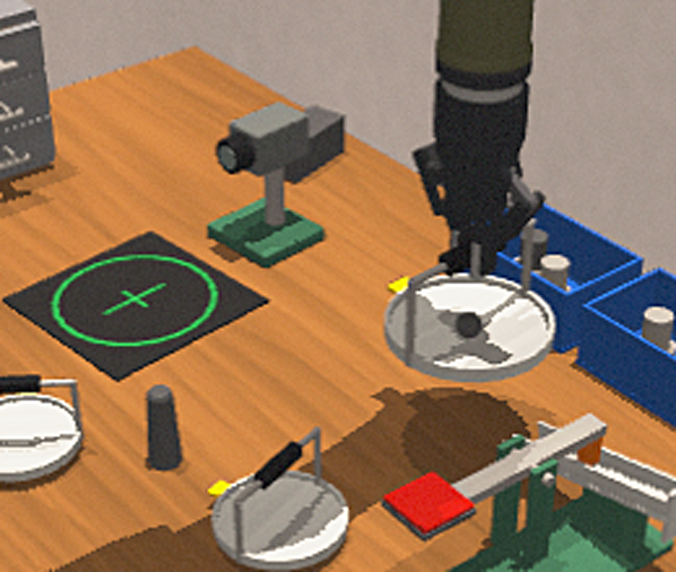

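The dish is lifted level with the ball in the middle. Next I'll measure the ring centre and the lens direction from the green ring and the mat.

Run:
```python
from h import *
np.set_printoptions(precision=4,suppress=True)
for n,b in(('top',(180,280,190,285)),('side',(185,300,205,270))):
  im=cv2.imread(f'pics/{n}0.png' if n=='x' else ('pics/t0.png' if n=='top' else 'pics/s0.png')).astype(int)
  x0,x1,y0,y1=b; c=im[y0:y1,x0:x1]
  g=((c[:,:,1]>c[:,:,2]+50)&(c[:,:,1]>c[:,:,0]+40)).astype('uint8')
  k=max(cv2.findContours(g,0,1)[0],key=cv2.contourArea)[:,0]+[x0,y0]
  W=np.array([onz(n,p,.003)[:2] for p in k]); (cc,r)=cv2.minEnclosingCircle(W.astype('float32')); el=cv2.fitEllipse((W*1000).astype('float32'))
  print(n,'ring',cc,2*r,el)
  m=((c.max(2)<70)|(g>0)).astype('uint8'); k=max(cv2.findContours(m,0,1)[0],key=cv2.contourArea)[:,0]+[x0,y0]
  W=np.array([onz(n,p,.003)[:2] for p in k])*1000; print(' mat',cv2.minAreaRect(W.astype('float32')))
  for d in arm.landmark_of(n,'lens')[:1]: pass
t=tri('top',(214,188),'side',(278,182)); print('lens',t, tri('top',(218,186),'side',(278,181)))
```

```text
top ring (0.5335177183151245, 0.2827903926372528) 0.17517291009426117 ((533.3531494140625, 282.85931396484375), (171.59478759765625, 172.02523803710938), 104.50653839111328)
 mat ((532.8532104492188, 282.24444580078125), (198.97532653808594, 198.54257202148438), 6.102483749389648)
side ring (0.5325741767883301, 0.2875123620033264) 0.1746102273464203 ((532.8799438476562, 287.505859375), (169.54067993164062, 171.85995483398438), 61.74043655395508)
 mat ((530.099853515625, 283.9327087402344), (200.4496612548828, 202.1217803955078), 6.060673236846924)
lens (array([0.6703, 0.3037, 0.1115]), np.float64(0.002202973671455424)) (array([0.6693, 0.2933, 0.1201]), np.float64(0.00720859026580593))
```

The ring centre is (0.533,0.2845). The mat yaw gives the lens heading as 6.1°, and the predicted lens at (0.666,0.299) matches the detections. I'll carry the dish smoothly in the tool direction (97.8, 384) mm, then turn about +1.525 rad.

```bash
python3 -m jog '[{"delta_pos":[0.2,1,0],"delta_rot":[0,0,0]},{"delta_pos":[0.9,3.4,0],"delta_rot":[0,0,0]},{"delta_pos":[1.9,7.3,0],"delta_rot":[0,0,0]},{"delta_pos":[3.2,12.6,0],"delta_rot":[0,0,0]},{"delta_pos":[4.9,19.4,0],"delta_rot":[0,0,0]},{"delta_pos":[7,27.6,0],"delta_rot":[0,0,0]},{"delta_pos":[9.5,37.3,0],"delta_rot":[0,0,0]},{"delta_pos":[12.2,48,0],"delta_rot":[0,0,0]}]' && python3 -m jog '[{"delta_pos":[3,12,0],"delta_rot":[0,0,0]},{"delta_pos":[6.1,24,0],"delta_rot":[0,0,0]},{"delta_pos":[9.2,36,0],"delta_rot":[0,0,0]},{"delta_pos":[12.2,48,0],"delta_rot":[0,0,0]},{"delta_pos":[15.3,60,0],"delta_rot":[0,0,0]},{"delta_pos":[18.4,72,0],"delta_rot":[0,0,0]},{"delta_pos":[21.4,84,0],"delta_rot":[0,0,0]},{"delta_pos":[24.5,96,0],"delta_rot":[0,0,0]}]' && python3 -m jog '[{"delta_pos":[3,12,0],"delta_rot":[0,0,0]},{"delta_pos":[6.1,24,0],"delta_rot":[0,0,0]},{"delta_pos":[9.2,36,0],"delta_rot":[0,0,0]},{"delta_pos":[12.2,48,0],"delta_rot":[0,0,0]},{"delta_pos":[15.3,60,0],"delta_rot":[0,0,0]},{"delta_pos":[18.4,72,0],"delta_rot":[0,0,0]},{"delta_pos":[21.4,84,0],"delta_rot":[0,0,0]},{"delta_pos":[24.5,96,0],"delta_rot":[0,0,0]}]' && python3 -m jog '[{"delta_pos":[3,12,0],"delta_rot":[0,0,0]},{"delta_pos":[6.1,24,0],"delta_rot":[0,0,0]},{"delta_pos":[9.2,36,0],"delta_rot":[0,0,0]},{"delta_pos":[12.2,48,0],"delta_rot":[0,0,0]},{"delta_pos":[15.3,60,0],"delta_rot":[0,0,0]},{"delta_pos":[18.4,72,0],"delta_rot":[0,0,0]},{"delta_pos":[21.4,84,0],"delta_rot":[0,0,0]},{"delta_pos":[24.5,96,0],"delta_rot":[0,0,0]}]' && python3 -m jog '[{"delta_pos":[2.7,10.7,0],"delta_rot":[0,0,0]},{"delta_pos":[5.2,20.4,0],"delta_rot":[0,0,0]},{"delta_pos":[7.3,28.6,0],"delta_rot":[0,0,0]},{"delta_pos":[9,35.4,0],"delta_rot":[0,0,0]},{"delta_pos":[10.3,40.7,0],"delta_rot":[0,0,0]},{"delta_pos":[11.3,44.6,0],"delta_rot":[0,0,0]},{"delta_pos":[12,47,0],"delta_rot":[0,0,0]},{"delta_pos":[12.2,48,0],"delta_rot":[0,0,0]}]'
python3 - <<'E'
from h import *
o=arm.get_obs(); print(o['joint_positions'],to((.533,.2845,.1916),6.1))
E
```

```text
time: 14.67
tool_pos: [0.6389, -0.0444, 0.1913]
eef_rot: [-0.095, 3.14, 0.001]
contact_force: [0.1, -0.2, -4.9]
finger_gap: 0.0149
grasp_force: 58.5
time: 15.33
tool_pos: [0.6086, 0.05, 0.1913]
eef_rot: [-0.095, 3.14, 0.0]
contact_force: [0.4, -0.1, -4.3]
finger_gap: 0.015
grasp_force: 58.5
time: 16.0
tool_pos: [0.5784, 0.1443, 0.1913]
eef_rot: [-0.095, 3.14, 0.0]
contact_force: [-0.2, -0.7, -3.6]
finger_gap: 0.0152
grasp_force: 58.5
time: 16.67
tool_pos: [0.5482, 0.2387, 0.1913]
eef_rot: [-0.095, 3.14, 0.0]
contact_force: [-0.1, -0.6, -4.0]
finger_gap: 0.0147
grasp_force: 58.5
time: 17.33
tool_pos: [0.5334, 0.2848, 0.1913]
eef_rot: [0.094, -3.14, 0.0]
contact_force: [0.4, 1.2, -4.1]
finger_gap: 0.0149
grasp_force: 58.5
[-0.43940817  0.73110443 -0.22414689  1.68204605  0.21881614  0.75308144
  0.86258792] (array([ 0.4, -0.2, -0.3]), array([-0.   ,  0.   ,  1.524]))
```

```bash
python3 -m jog '[{"delta_pos":[0,0,0],"delta_rot":[0,0,0.01]},{"delta_pos":[0,0,0],"delta_rot":[0,0,0.03]},{"delta_pos":[0,0,0],"delta_rot":[0,0,0.06]},{"delta_pos":[0,0,0],"delta_rot":[0,0,0.1]},{"delta_pos":[0,0,0],"delta_rot":[0,0,0.15]},{"delta_pos":[0,0,0],"delta_rot":[0,0,0.2]},{"delta_pos":[0,0,0],"delta_rot":[0,0,0.25]},{"delta_pos":[0,0,0],"delta_rot":[0,0,0.3]}]' && python3 -m jog '[{"delta_pos":[0,0,0],"delta_rot":[0,0,0.05]},{"delta_pos":[0,0,0],"delta_rot":[0,0,0.1]},{"delta_pos":[0,0,0],"delta_rot":[0,0,0.15]},{"delta_pos":[0,0,0],"delta_rot":[0,0,0.2]},{"delta_pos":[0,0,0],"delta_rot":[0,0,0.25]},{"delta_pos":[0,0,0],"delta_rot":[0,0,0.3]},{"delta_pos":[0,0,0],"delta_rot":[0,0,0.35]},{"delta_pos":[0,0,0],"delta_rot":[0,0,0.4]}]' && python3 -m jog '[{"delta_pos":[0,0,0],"delta_rot":[0,0,0.05]},{"delta_pos":[0,0,0],"delta_rot":[0,0,0.1]},{"delta_pos":[0,0,0],"delta_rot":[0,0,0.15]},{"delta_pos":[0,0,0],"delta_rot":[0,0,0.2]},{"delta_pos":[0,0,0],"delta_rot":[0,0,0.25]},{"delta_pos":[0,0,0],"delta_rot":[0,0,0.3]},{"delta_pos":[0,0,0],"delta_rot":[0,0,0.35]},{"delta_pos":[0,0,0],"delta_rot":[0,0,0.4]}]' && python3 -m jog '[{"delta_pos":[0,0,0],"delta_rot":[0,0,0.05]},{"delta_pos":[0,0,0],"delta_rot":[0,0,0.1]},{"delta_pos":[0,0,0],"delta_rot":[0,0,0.15]},{"delta_pos":[0,0,0],"delta_rot":[0,0,0.2]},{"delta_pos":[0,0,0],"delta_rot":[0,0,0.25]},{"delta_pos":[0,0,0],"delta_rot":[0,0,0.3]},{"delta_pos":[0,0,0],"delta_rot":[0,0,0.34]},{"delta_pos":[0,0,0],"delta_rot":[0,0,0.37]}]' && python3 -m jog '[{"delta_pos":[0,0,0],"delta_rot":[0,0,0.025]},{"delta_pos":[0,0,0],"delta_rot":[0,0,0.04]},{"delta_pos":[0,0,0],"delta_rot":[0,0,0.05]},{"delta_pos":[0,0,0],"delta_rot":[0,0,0.054]},{"delta_pos":[0,0,0],"delta_rot":[0,0,0.054]},{"delta_pos":[0,0,0],"delta_rot":[0,0,0.054]},{"delta_pos":[0,0,0],"delta_rot":[0,0,0.054]},{"delta_pos":[0,0,0],"delta_rot":[0,0,0.054]}]'
python3 - <<'E'
from h import *
np.set_printoptions(precision=4,suppress=True)
o=arm.get_obs(); print(o['eef_rot'],to((.533,.2845,.1916),6.1))
for n in('side','wrist','top'):
  save(n,n+'4.png')
  for l,z in [('lens',.12),('dish_tab',.128),('dish_center',.11),('ball_center',.122)]:
    for d in arm.landmark_of(n,l)[:2]: print(n,l,round(d['p'],2),np.round(d['point']),onz(n,d['point'],z,o))
a=cv2.imread('pics/side4.png')[100:300,170:370];b=cv2.imread('pics/wrist4.png')
cv2.imwrite('pics/c4.png',np.hstack([cv2.resize(a,(400,400)),cv2.resize(b[40:440,120:520],(400,400))]))
E
```

```text
time: 18.0
tool_pos: [0.5336, 0.2843, 0.1913]
eef_rot: [0.383, 3.118, -0.0]
contact_force: [0.8, 0.2, -4.3]
finger_gap: 0.0155
grasp_force: 58.5
time: 18.67
tool_pos: [0.5336, 0.2844, 0.1914]
eef_rot: [0.995, 2.98, 0.0]
contact_force: [0.2, -0.3, -4.0]
finger_gap: 0.015
grasp_force: 58.5
time: 19.33
tool_pos: [0.5335, 0.2845, 0.1914]
eef_rot: [-1.566, -2.723, -0.0]
contact_force: [0.9, 0.1, -3.4]
finger_gap: 0.0156
grasp_force: 58.5
time: 20.0
tool_pos: [0.5335, 0.2847, 0.1913]
eef_rot: [-2.039, -2.389, -0.0]
contact_force: [0.7, 0.1, -4.2]
finger_gap: 0.0151
grasp_force: 58.5
time: 20.67
tool_pos: [0.5335, 0.2846, 0.1913]
eef_rot: [-2.099, -2.337, -0.0]
contact_force: [0.1, -0.2, -4.7]
finger_gap: 0.015
grasp_force: 58.5
[-2.0994 -2.337  -0.    ] (array([-0.1, -0.5, -0.3]), array([-0.   , -0.   ,  0.001]))
side lens 0.87 [275. 179.] [0.6659 0.3113 0.12  ]
side lens 0.6 [237. 205.] [0.51   0.2558 0.12  ]
side dish_tab 0.84 [262. 186.] [0.6088 0.2853 0.128 ]
side dish_tab 0.66 [198. 270.] [0.2936 0.0587 0.128 ]
side dish_center 0.81 [298. 322.] [ 0.3763 -0.1911  0.11  ]
side dish_center 0.78 [202. 290.] [0.2764 0.0145 0.11  ]
side ball_center 0.45 [237. 196.] [0.5319 0.2887 0.122 ]
wrist lens 0.91 [555. 268.] [0.6673 0.2998 0.12  ]
wrist dish_tab 0.68 [100. 310.] [0.4158 0.2505 0.128 ]
wrist dish_center 0.89 [ 76. 350.] [0.3883 0.2108 0.11  ]
wrist dish_center 0.42 [553. 270.] [0.6734 0.2958 0.11  ]
top lens 0.74 [215. 187.] [0.6704 0.2985 0.12  ]
top dish_tab 0.71 [215. 186.] [0.6715 0.2977 0.128 ]
top dish_tab 0.7 [258. 309.] [0.3531 0.1761 0.128 ]
top dish_center 0.92 [218. 239.] [0.5326 0.2873 0.11  ]
top dish_center 0.82 [274. 319.] [0.3281 0.1374 0.11  ]
top ball_center 0.44 [218. 238.] [0.5347 0.2857 0.122 ]
```

View pics/c4.png

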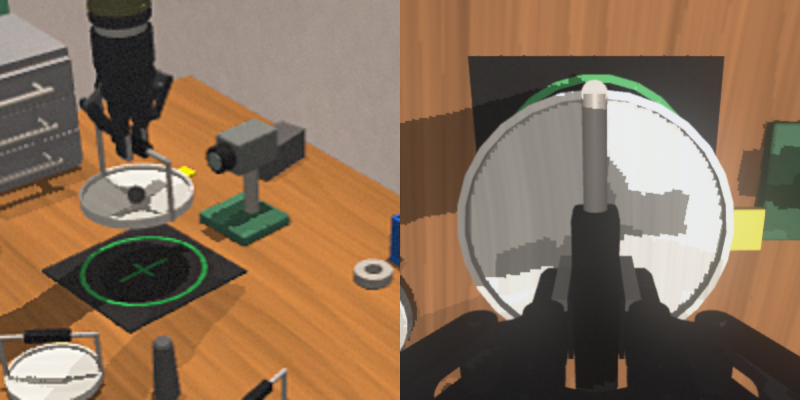

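The dish hangs level over the ring with the ball in the middle and the tab pointing at the lens (the wrist measurement gives heading 6.4° against 6.1° set). I'll settle briefly and hand in.

```bash
for i in 1 2; do python3 -m jog '[{"delta_pos":[0,0,0],"delta_rot":[0,0,0]},{"delta_pos":[0,0,0],"delta_rot":[0,0,0]},{"delta_pos":[0,0,0],"delta_rot":[0,0,0]},{"delta_pos":[0,0,0],"delta_rot":[0,0,0]},{"delta_pos":[0,0,0],"delta_rot":[0,0,0]},{"delta_pos":[0,0,0],"delta_rot":[0,0,0]},{"delta_pos":[0,0,0],"delta_rot":[0,0,0]},{"delta_pos":[0,0,0],"delta_rot":[0,0,0]}]'; done; python3 -c "
from bench import arm
print(arm.hand_in())"
```

```text
time: 22.08
tool_pos: [0.5335, 0.2847, 0.1913]
eef_rot: [-2.099, -2.337, -0.0]
contact_force: [0.2, -0.1, -3.9]
finger_gap: 0.015
grasp_force: 58.5
time: 22.75
tool_pos: [0.5334, 0.2847, 0.1913]
eef_rot: [-2.099, -2.337, -0.0]
contact_force: [-0.1, 0.7, -4.0]
finger_gap: 0.0152
grasp_force: 58.5
the job is handed in; nothing more can be done
None
```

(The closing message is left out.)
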